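# Start the booth divider's nut on its stud

### The arm

A 6-joint arm with a two-finger parallel gripper is mounted at the origin on the work surface. World frame = base frame: x ahead of the robot, y to its left, z up, the work surface at z = 0. Lengths are in mm, angles in rad, forces in N, time in s.
With the tool pointing down it reaches from about 275 to 1000 mm from the base axis. Payload 8.4 kg.
Tool frame: the origin (TCP) lies midway between the tips of the shut fingers; the grasp point (between the pads) lies 19 mm behind it; z points along the fingers, y is the direction in which the jaws open and shut (so a half turn about z gives the same grasp; the last joint's range is limited). The gripper opens to 85 mm and grips with 20 to 120 N. Pads are 22 mm wide; open, the fingers measure 114 mm over their backs; the gripper's body (76 mm by 85 mm) begins 54 mm behind the grasp point. The pads swing forward as they close: fully open they stand 13 mm farther back than shut.
Start: joints at [1.284, 0.353, 1.633, -0, 1.155, -0.002], TCP at [175.602, 599.826, 207.981] pointing down, gripper open.
Joint ranges: [-2.63, 2.63], [-0.92, 2.1], [0.06, 2.66], [-1.3, 4.44], [0, 2.69], [-3.02, 3.02]. Speed limits (rad/s): [2.22, 2.22, 2.79, 3.14, 3.14, 3.14].

### API

Orientations are given as [roll, pitch, yaw] about the fixed x, y, z axes, in that order (R = Rz(yaw) Ry(pitch) Rx(roll)).
In Python, from rig import r gives the robot as it stands. The module is installed in compiled form; this text tells all that it offers.
- The arm moves only by the tool drive_tool, never from a script. Its argument "moves" is a list of rows, each a list of 3 entries, a list of its own where there are three numbers: the closure, from 0 (fully open) to 1 (shut), then the shift along the tool's x, y, z in cm, then the turn about the tool's z in degrees. In form: [[claw, [dx, dy, dz], roll], ...]. A call has 1 to 12 rows; each row is the pose to reach, as a shift and turn from the pose measured when the call began, along the tool's axes at that moment; what a row does not reach only later rows make up. A row lasts 1/8 s, in which the tool goes at most 62.5 mm and 10.7 degrees, less where a joint would pass 70% of its speed; a pose out of reach is approached as far as the arm can. A call with a gripper value outside its range is refused whole. The fingers move at their own pace and stop on an object; "grip_force" is the grip in N (left out, the last holds). Time passes only in rows, so rows that repeat a pose let the fingers close. It gives the time, the measured TCP pose, the force and the opening at its end, in the units of the state.
- r.sense(): the state, without advancing time (a new reading comes with each control period).
- r.grab_frame(name): name is "scene" or "top"; returns a dict with "color" (384x512x3 uint8, red, green, blue), "fx", "fy", "cx", "cy" (pixels), "pose" (4x4, takes a point from camera to world coordinates). Camera axes: x right, y up, looking along -z (the intrinsics and any distortion apply to the point x, -y, -z); pixel columns grow to the right and rows downward; lengths in mm; the calibration is good to about 2 mm. A picture is of the moment at which its call begins. There is no depth.
- r.sign_off(): hands the job in, once; it reports no verdict.
Trained networks look in the newest picture that a camera, given by its name, has taken for a name from the list of things; names that differ only in an ending like _2 or _b are one class to them, and where a whole thing is asked for, a point or a joint stands for the part that bears it (a point fixed in the world has none). Each returns a list of dicts, best first, with "score" (0 to 1); they miss things now and then, are a little off and sometimes report something else, mostly with a low value. They report only what shows in the picture. A call takes as long as a camera call. They do not tell look-alikes from the thing itself.
- r.outline_of(thing, camera): "mask" (384x512 bool, what is visible of it) and "at" ([column, row] in pixels, amid what is visible of it).
- r.spot_point(thing, camera): "at" ([column, row] in pixels: a listed point, or the origin of a listed thing).
The state is a dict: "clock": time; "qpos": joint angles; "qvel": joint speeds; "joint_efforts": joint torques, N m; "eef_pos": TCP position; "tcp_rot": TCP orientation; "contact_force": force on the tool from outside, world axes, zero at the start; "wrist_torque": the same for the moment, N m; "opening": opening from 0.0 (shut) to 1.0 (fully open).
Only numpy, scipy, OpenCV 4.12 (cv2) and the standard library are available. Lean on these libraries where they do the work, as an engineer would, in place of code of your own. Each camera call takes 0.05 s, during which the arm holds its last target.

### The job

Two divider feet are screwed to the study desk, each with an upright stud. The orange hex nut is only sitting on top of its stud's thread: turn it back anticlockwise (seen from above), less than a quarter turn, until the thread drops in and it sits fully home, then let go. Leave the grey nut, which is already home, where it is.

Things in the scene. Friction and masses are not known exactly. Their poses are not given: they have to be found in the camera images.
- orange_nut_center (a point): Centre of the loose, upright orange plastic hex nut: 56 mm across flats, 46 tall, 90 g. z up; x square to the flat with the white mark, a flat every 60 degrees. At the start it rests on the thread crests, underside 10 mm above the seat. Once turned anticlockwise (45 to 75 degrees) until its x matches the stud's x, within 10 degrees, it drops those 10 mm by its weight when let go.
- stud (a point): On the axis of the fixed steel stud under the orange nut, at the seat (dark collar, 42 mm wide, 20 mm above the desk) where the nut's underside rests when home. z up; x along the white line on the foot. The stud, 20 mm thick narrowing to 12, passes up through the nut, which has 2 to 4 mm sideways play, and ends 84 mm above the desk.
- foot_a: The fixed grey steel foot of that stud: plate 150 x 90 mm, 8 thick. Origin on the stud's axis at desk height, axes as the stud's; reaches 45 mm towards -x and 102 mm towards +x, where an upturned edge stands 40 mm above the desk, its near face 96 mm from the axis.
- grey_nut_center (a point): Centre (half-way up, on the axis) of the grey plastic hex nut of the same shape and size, already home on the stud of the other, identical foot; to be left alone.
Things that resemble listed ones, but are neither listed nor needed, are in the scene too. Leave any red look-alike of the foot_a alone.

How it is judged:
By the outcome, as a careful person would: the job done as asked, in the order asked, and still so for the second after the job is handed in, with the robot touching nothing.
It also fails if it takes over 29 s, if anything falls off the work surface, if the arm or the gripper's body presses on something with over 40 N, if the wrist force passes 120 N, or if a joint passes its speed limit or range.

## Working session

There is one attempt and no reset: what is moved stays moved. The work goes in short steps, Python scripts to look and compute and a tool call to move; the robot and the scene stay as the last step left them, time stands still between calls to the robot, and variables do not carry over. Pictures are saved under pics/ and viewed, and the job is handed in when it is done.

Besides the shell and the picture viewer there is one more tool, called as name([rows], argument=value, ...), one row to a line, values as JSON. drive_tool: Moves the arm, as the interface text tells. Its arguments: {"type":"object","properties":{"moves":{"type":"array"},"grip_force":{"type":"number"}},"required":["moves"]}

```bash
mkdir -p pics; python3 - <<'E'
from rig import r
import cv2,json
print(r.sense())
for c in ("scene","top"):
    f=r.grab_frame(c); cv2.imwrite(f"pics/{c}0.png",f["color"][:,:,::-1])
    print(c,{k:(v.tolist() if hasattr(v,'tolist') else v) for k,v in f.items() if k!="color"})
    for t in ("orange_nut_center","stud","foot_a","grey_nut_center"):
        print(t,[(d["score"],d["at"]) for d in r.spot_point(t,c)][:4])
E
```

```text
{'clock': 0.0, 'qpos': array([ 1.28360117e+00,  3.53626824e-01,  1.63414302e+00,  3.48699020e-05,
        1.15522165e+00, -2.41647426e-03]), 'qvel': array([ 0.00035888,  0.00152372,  0.00244754, -0.00068636,  0.0007383 ,
       -0.00207883]), 'joint_efforts': array([ 1.23670168e-03, -6.05251694e+01, -3.42090297e+01,  1.96454716e-04,
        9.06103291e-03,  1.59944352e-05]), 'eef_pos': array([175.44200204, 599.32898327, 207.27123291]), 'tcp_rot': array([-3.14019390e+00, -3.52623540e-05,  2.85679985e+00]), 'contact_force': array([ 0.72804776, -0.19839902,  0.07207154]), 'wrist_torque': array([ 0.03798283, -0.0161645 , -0.03778773]), 'opening': 0.9979188850114727}
scene {'fx': 401.05853056795456, 'fy': 401.05853056795456, 'cx': 255.3671092202747, 'cy': 191.30650274958086, 'pose': [[-0.5356473574107917, -0.4954046933313881, 0.6838538574315924, 1192.867488190221], [0.8443938404942495, -0.30559941035520916, 0.44000913913908696, 443.5367786040859], [-0.008997257037977466, 0.8131317176299186, 0.5820101881840305, 628.697871339476], [0.0, 0.0, 0.0, 1.0]]}
orange_nut_center [(0.56, [300.2, 229.9])]
stud [(0.95, [381.2, 262.7]), (0.56, [300.5, 239.2])]
foot_a [(0.89, [379.1, 269.2]), (0.62, [299.0, 249.7])]
grey_nut_center [(0.98, [172.2, 183.7])]
top {'fx': 423.89542418356655, 'fy': 423.89542418356655, 'cx': 253.98825304375123, 'cy': 193.85347942687216, 'pose': [[0.021773494137684105, 0.995583071117631, -0.09132504287993899, 443.04377629062054], [-0.9997077550812141, 0.0226409354428618, 0.00847304388939145, 26.725507539869504], [0.010503303457276124, 0.09111386582874538, 0.9957850892990042, 904.0310352750106], [0.0, 0.0, 0.0, 1.0]]}
orange_nut_center [(0.94, [181.5, 163.3])]
stud [(0.71, [183.2, 164.3]), (0.58, [99.5, 176.8])]
foot_a [(0.93, [183.9, 166.5]), (0.67, [103.5, 177.8])]
grey_nut_center [(0.57, [363.9, 165.8])]
```

View pics/scene0.png

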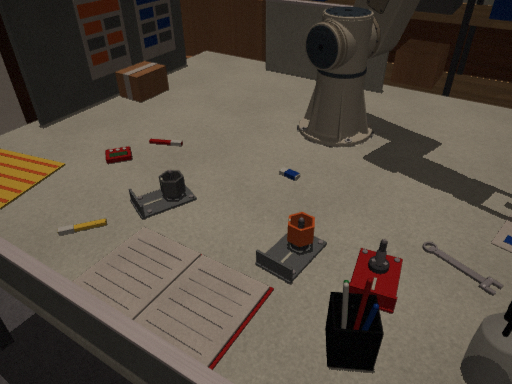

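View pics/top0.png

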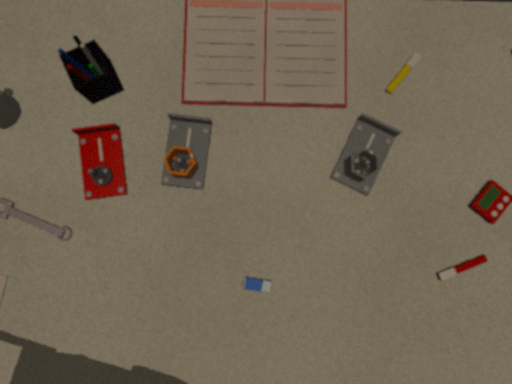

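```bash
python3 - <<'E'
import cv2
a=cv2.imread("pics/top0.png")[115:215,130:240]; cv2.imwrite("pics/t0c.png",cv2.resize(a,None,fx=6,fy=6,interpolation=cv2.INTER_CUBIC)[:600])
a=cv2.imread("pics/scene0.png")[185:285,235:365]; cv2.imwrite("pics/s0c.png",cv2.resize(a,None,fx=6,fy=6,interpolation=cv2.INTER_CUBIC))
E
```

```text
(no output)
```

View pics/t0c.png

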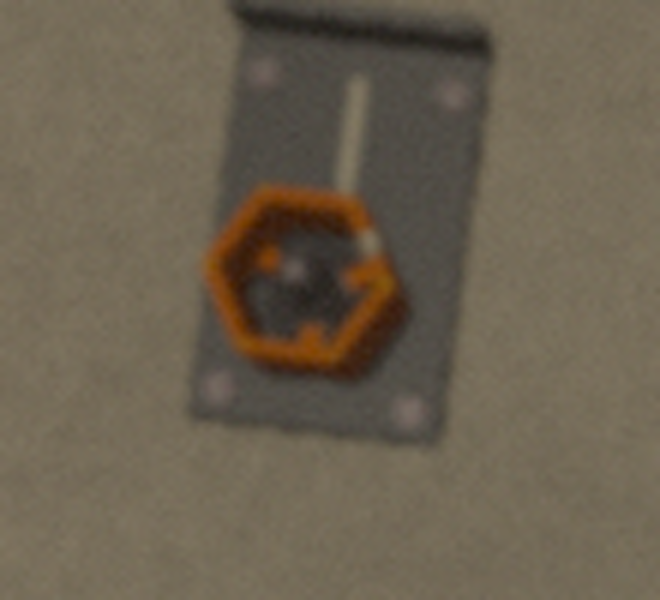

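View pics/s0c.png

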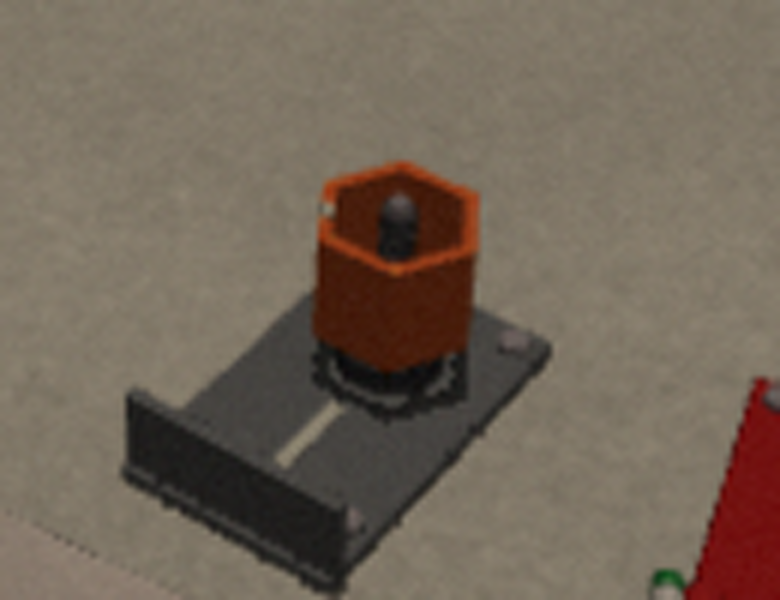

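The two dark/orange candidates for the loose nut's foot in the top picture are the orange nut on its grey foot at (181,163) and the red look-alike foot at (103,176). The grey nut is at (364,165). The target is the orange nut on the grey plate. The crops confirm it: white mark on the rim at about (192,155), and white line on the foot from (190,128) to (187,147).

```bash
cat > h.py <<'E'
import numpy as np, cv2
from rig import r
def proj(f,P):
    T=np.linalg.inv(f["pose"]); c=(T[:3,:3]@np.atleast_2d(P).T).T+T[:3,3]
    return np.c_[f["fx"]*c[:,0]/-c[:,2]+f["cx"], f["fy"]*-c[:,1]/-c[:,2]+f["cy"]]
def unproj(f,uv,z):
    uv=np.atleast_2d(uv).astype(float)
    d=np.c_[(uv[:,0]-f["cx"])/f["fx"],-(uv[:,1]-f["cy"])/f["fy"],-np.ones(len(uv))]
    d=d@f["pose"][:3,:3].T; o=f["pose"][:3,3]
    return o+d*((z-o[2])/d[:,2])[:,None]
def nutcorners(x,y,z0,a,h=46):
    R=28/np.cos(np.pi/6); t=a+np.pi/6+np.arange(6)*np.pi/3
    b=np.c_[x+R*np.cos(t),y+R*np.sin(t)]
    return np.r_[np.c_[b,np.full(6,z0)],np.c_[b,np.full(6,z0+h)]]
def orange(f):
    h=cv2.cvtColor(f["color"],cv2.COLOR_RGB2HSV)
    return (h[...,0]<16)&(h[...,1]>150)&(h[...,2]>50)
S=4
def sil(f,p,c,w):
    hull=cv2.convexHull(((proj(f,nutcorners(*p))-c)*S).astype(np.float32)).astype(np.int32)
    m=np.zeros((w*S,w*S),np.uint8); cv2.fillConvexPoly(m,hull,255); return cv2.resize(m,(w,w),interpolation=cv2.INTER_AREA)/255.
def fit(frames,masks,p0,z0):
    from scipy.optimize import minimize
    W=80; Cs=[np.round(proj(f,[p0[0],p0[1],50])[0])-W//2 for f in frames]
    ts=[]
    for m,c in zip(masks,Cs):
        c=c.astype(int);k=m[c[1]:c[1]+W,c[0]:c[0]+W].astype(np.uint8)
        n,l,st,_=cv2.connectedComponentsWithStats(k); k=(l==1+np.argmax(st[1:,4])).astype(np.uint8)
        cn=np.argwhere(k)[:,::-1].astype(np.int32).copy(); hm=np.zeros_like(k); cv2.fillConvexPoly(hm,cv2.convexHull(cn),1); ts.append(hm.astype(float))
    def cost(q): return [ (np.abs(sil(f,(q[0],q[1],z0,q[2]),c,W)-t)).sum() for f,t,c in zip(frames,ts,Cs)]
    best=None
    for a in np.arange(0,60,7.5):
        o=minimize(lambda q:sum(cost((q[0],q[1],np.radians(q[2])))),[p0[0],p0[1],a],method="Nelder-Mead",options=dict(initial_simplex=[[p0[0]-5,p0[1],a],[p0[0]+5,p0[1]-5,a],[p0[0],p0[1]+5,a],[p0[0],p0[1],a+7]],xatol=.05,fatol=.1))
        if best is None or o.fun<best.fun: best=o
    q=best.x; return q,cost((q[0],q[1],np.radians(q[2]))),[t.sum() for t in ts]
E
python3 - <<'E'
from h import *
F=[r.grab_frame(c) for c in("top","scene")]
t=F[0]
n=unproj(t,[181.5,163.3],53);print("nut",n)
L=unproj(t,np.array([[358,78],[345,192]])/6+[130,115],8);print("line",L,np.degrees(np.arctan2(*(L[0]-L[1])[1::-1])))
C=unproj(t,np.array([[237,35],[487,60],[437,440],[192,415]])/6+[130,115],8);print("corners(approx)",C)
e=C[1]-C[2];print("long edge ang",np.degrees(np.arctan2(e[1],e[0])))
e=C[0]-C[3];print(np.degrees(np.arctan2(e[1],e[0])))
e=C[3]-C[2];print("short edge ang-90",np.degrees(np.arctan2(e[1],e[0]))-90, np.linalg.norm(e))
mk=unproj(t,np.array([[372,242]])/6+[130,115],76);print("mark",mk)
for fr in ([F[0]],[F[1]],F):
    print(fit(fr,[orange(f) for f in fr],n[0,:2],30))
E
```

```text
nut [[579.89483595 167.65798584  53.        ]]
line [[664.21011809 160.45180101   8.        ]
 [622.6856474  163.60763154   8.        ]] -4.346084236807195
corners(approx) [[678.85505537 204.33164012   8.        ]
 [671.9117577  114.49428403   8.        ]
 [534.51454092 127.91566999   8.        ]
 [541.4209211  214.74052594   8.        ]]
long edge ang -5.579128915982382
-4.331157056168913
short edge ang-90 -4.547948999563829 87.09910274133044
mark [[592.57828774 143.74711967  76.        ]]
(array([581.76401515, 168.41058386,  53.77732064]), [np.float64(37.113725490196074)], [np.float64(808.0)])
(array([583.86723491, 168.7434697 ,  53.92059928]), [np.float64(26.662745098039213)], [np.float64(833.0)])
(array([582.6066597 , 168.43210383,  53.02018615]), [np.float64(43.101960784313725), np.float64(34.831372549019605)], [np.float64(808.0), np.float64(833.0)])
```

The fit gives the nut axis at (582.5, 168.4) with its x at -66.5°. The stud's x is about -4.6° and its axis from the plate is (583, 168). So the turn needed is about 62° anticlockwise. I'll grasp with the jaw axis at 53.5°, a flat normal.

```bash
cat >> h.py <<'E'
from scipy.spatial.transform import Rotation as Ro
def delta(P,jaw):
    s=r.sense(); M=Ro.from_euler("xyz",s["tcp_rot"]).as_matrix()
    d=M.T@(np.array(P)-s["eef_pos"])/10
    cur=np.degrees(np.arctan2(M[1,1],M[0,1])); t=-((jaw-cur+90)%180-90)
    print("t",round(s["clock"],2),"tcp",s["eef_pos"].round(1),"rot",np.degrees(s["tcp_rot"]).round(1),"jaw",round(cur,1),"F",s["contact_force"].round(1),"open",round(s["opening"],3),"\n shift cm",d.round(2),"roll",round(t,1))
E
python3 -c "
from h import *
delta((582.6,168.4,150),53.5)"
```

```text
t 0.6 tcp [175.6 599.8 208. ] rot [180.   -0.  163.7] jaw 73.7 F [0.2 0.5 0.5] open 0.998 
 shift cm [-51.18 -29.97   5.8 ] roll 20.2
```

drive_tool([
  [0,[-5.1,-3.0,0],2],
  [0,[-10.2,-6.0,0],5],
  [0,[-15.4,-9.0,0],8],
  [0,[-20.5,-12.0,0],11],
  [0,[-25.6,-15.0,0],14],
  [0,[-30.7,-18.0,0],17],
  [0,[-35.8,-21.0,0],20.2],
  [0,[-41.0,-24.0,0],20.2],
  [0,[-46.1,-27.0,2],20.2],
  [0,[-51.2,-30.0,4],20.2],
  [0,[-51.2,-30.0,5.8],20.2],
  [0,[-51.2,-30.0,5.8],20.2],
], grip_force=30)

```text
clock: 2.1
eef_pos: [581.2, 167.7, 148.4]
tcp_rot: [-3.139, -0.002, 2.503]
contact_force: [-0.5, 0.4, -0.1]
opening: 1.005
```

```bash
python3 -c "
from h import *
f=r.grab_frame('scene');cv2.imwrite('pics/s1.png',cv2.resize(f['color'][100:300,180:430,::-1],None,fx=3,fy=3))
delta((582.6,168.4,36),53.5)"
```

```text
t 2.15 tcp [581.7 168.5 149.5] rot [-1.799e+02 -1.000e-01  1.435e+02] jaw 53.5 F [-0.7 -0.2  0. ] open 0.999 
 shift cm [-0.1   0.06 11.35] roll -0.0
```

View pics/s1.png

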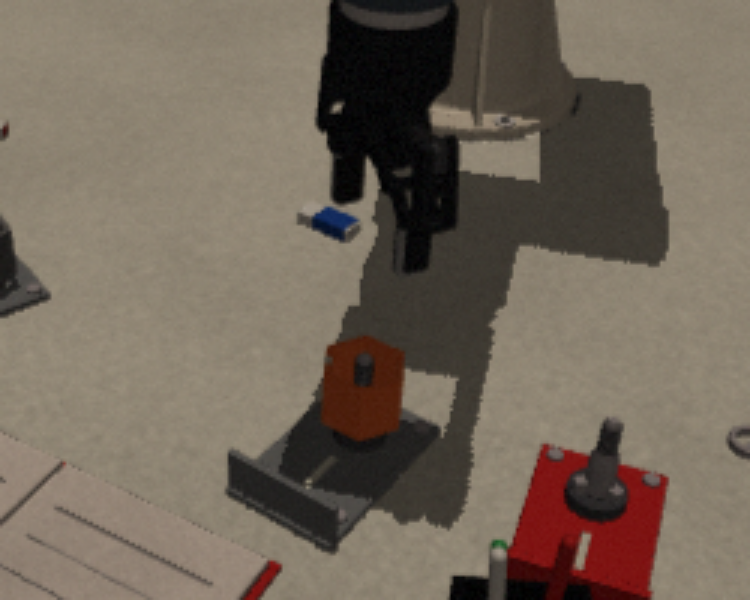

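The picture shows the open gripper right above the orange nut, which is at crop (363,390). I'll descend and close gently.

drive_tool([
  [0,[-0.1,0.1,3],0],
  [0,[-0.1,0.1,6],0],
  [0,[-0.1,0.1,9],0],
  [0,[-0.1,0.1,11.3],0],
  [0,[-0.1,0.1,11.3],0],
  [0.25,[-0.1,0.1,11.3],0],
  [0.6,[-0.1,0.1,11.3],0],
  [0.6,[-0.1,0.1,11.3],0],
  [0.6,[-0.1,0.1,11.3],0],
  [0.6,[-0.1,0.1,11.3],0],
], grip_force=30)

```text
clock: 3.4
eef_pos: [583.7, 169.3, 38.3]
tcp_rot: [3.141, -0.0, 2.504]
contact_force: [-1.7, 1.6, 4.9]
opening: 0.644
```

```bash
python3 -c "
from h import *
f=r.grab_frame('scene');cv2.imwrite('pics/s2.png',cv2.resize(f['color'][160:300,220:400,::-1],None,fx=4,fy=4))
delta((582.6,168.4,36),115.5)"
```

```text
t 3.45 tcp [583.7 169.3  38.3] rot [179.9  -0.  143.5] jaw 53.5 F [-0.8  1.6  5.8] open 0.644 
 shift cm [ 0.04 -0.14  0.23] roll -62.0
```

View pics/s2.png

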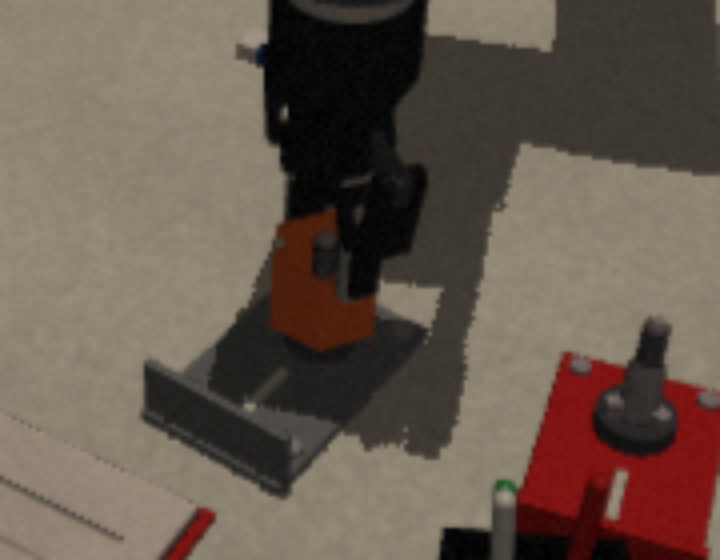

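Jaws are on two flats (opening 0.644, about 55 mm). Next I turn it 62° anticlockwise, which is negative about the downward tool z.

drive_tool([
  [0.6,[0,0,0],-8],
  [0.6,[0,0,0],-16],
  [0.6,[0,0,0],-24],
  [0.6,[0,0,0],-32],
  [0.6,[0,0,0],-40],
  [0.6,[0,0,0],-48],
  [0.6,[0,0,0],-56],
  [0.6,[0,0,0],-62],
  [0.6,[0,0,0],-62],
  [0.6,[0,0,0],-62],
])

```text
clock: 4.7
eef_pos: [582.2, 168.7, 38.5]
tcp_rot: [3.141, -0.002, -2.698]
contact_force: [-5.5, -3.0, -1.0]
opening: 0.646
```

```bash
python3 -c "
from h import *
f=r.grab_frame('scene');cv2.imwrite('pics/s3.png',cv2.resize(f['color'][160:300,220:400,::-1],None,fx=4,fy=4))
delta((582.6,168.4,36),115.5)"
```

```text
t 4.75 tcp [582.2 168.7  38.5] rot [ 1.799e+02 -1.000e-01 -1.546e+02] jaw 115.4 F [-4.7 -2.5 -0.2] open 0.64 
 shift cm [-0.02 -0.04  0.25] roll -0.1
```

View pics/s3.png

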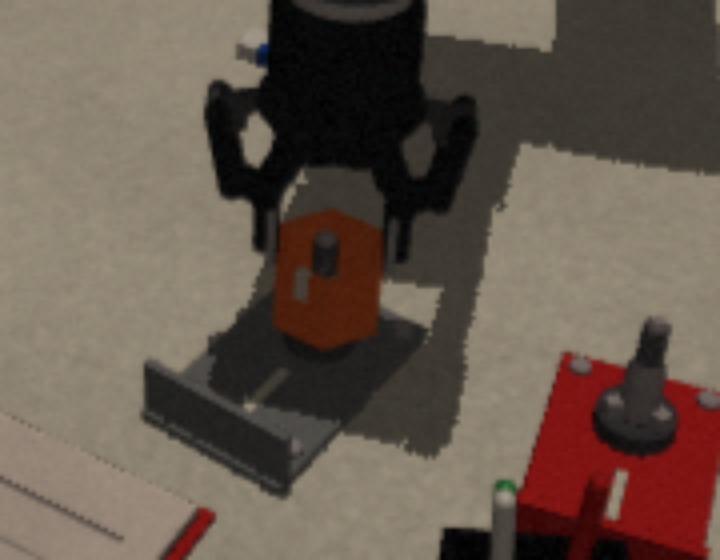

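The white mark at crop (302,285) now faces the foot's white line, so I let go.

drive_tool([
  [0.3,[0,0,0],0],
  [0,[0,0,0],0],
  [0,[0,0,0],0],
  [0,[0,0,0],0],
  [0,[0,0,0],0],
])

```text
clock: 5.38
eef_pos: [582.3, 168.8, 38.5]
tcp_rot: [3.141, -0.002, -2.698]
contact_force: [-0.3, -0.2, 0.7]
opening: 1.001
```

```bash
python3 -c "
from h import *
f=r.grab_frame('scene');cv2.imwrite('pics/s4.png',cv2.resize(f['color'][160:300,220:400,::-1],None,fx=4,fy=4))
delta((582.6,168.4,36),115.5)"
```

```text
t 5.42 tcp [582.2 168.7  38.5] rot [ 1.799e+02 -1.000e-01 -1.546e+02] jaw 115.4 F [ 0.5 -0.3  0.3] open 0.999 
 shift cm [-0.02 -0.05  0.25] roll -0.1
```

View pics/s4.png

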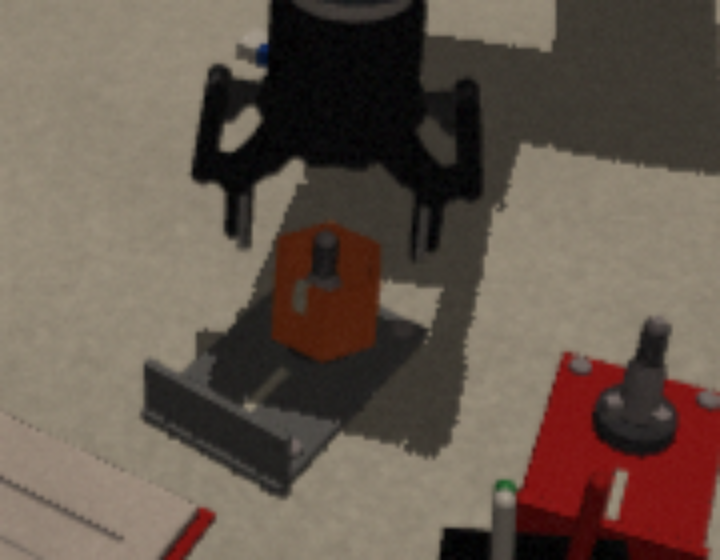

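The nut dropped about 12 crop pixels, and 10 mm should be about 13. I'll back straight up and check without the gripper in the way.

drive_tool([
  [0,[0,0,-3],0],
  [0,[0,0,-7],0],
  [0,[0,0,-12],0],
  [0,[5,0,-17],0],
  [0,[11,0,-19],0],
  [0,[17,0,-20],0],
  [0,[22,0,-20],0],
  [0,[22,0,-20],0],
])

```text
clock: 6.42
eef_pos: [380.7, 73.2, 239.0]
tcp_rot: [3.141, -0.003, -2.699]
contact_force: [1.1, 0.0, 0.6]
opening: 1.001
```

```bash
python3 -c "
from h import *
F=[r.grab_frame(c) for c in('scene','top')]
cv2.imwrite('pics/s5.png',cv2.resize(F[0]['color'][180:290,230:370,::-1],None,fx=5,fy=5))
cv2.imwrite('pics/t5.png',cv2.resize(F[1]['color'][105:215,130:240,::-1],None,fx=5,fy=5))
cv2.imwrite('pics/t5f.png',F[1]['color'][:,:,::-1])
delta((582.6,168.4,36),115.5)
def m(f):
    h=cv2.cvtColor(f['color'],cv2.COLOR_RGB2HSV); return (h[...,0]<16)&(h[...,1]>150)&(h[...,2]>25)
for z in (15,20,25,30):
    print(z,fit(F,[m(f) for f in F],(582.6,168.4),z))
"
```

```text
t 6.53 tcp [384.3  74.4 239.5] rot [ 180.    -0.  -154.6] jaw 115.4 F [-0.3 -0.7  0.2] open 1.001 
 shift cm [-2.195e+01 -1.000e-02  2.035e+01] roll -0.1
15 (array([581.14734116, 170.20229929,  -8.67678409]), [np.float64(70.01960784313725), np.float64(50.65098039215686)], [np.float64(813.0), np.float64(786.0)])
20 (array([582.00443993, 170.11816003,  53.61392622]), [np.float64(36.47843137254902), np.float64(44.41176470588235)], [np.float64(813.0), np.float64(786.0)])
25 (array([581.54988965, 169.42642059,  53.68209003]), [np.float64(128.10196078431372), np.float64(53.59607843137255)], [np.float64(813.0), np.float64(786.0)])
30 (array([581.30146689, 168.71921759,  -3.71548588]), [np.float64(228.278431372549), np.float64(66.34901960784313)], [np.float64(813.0), np.float64(786.0)])
```

View pics/s5.png

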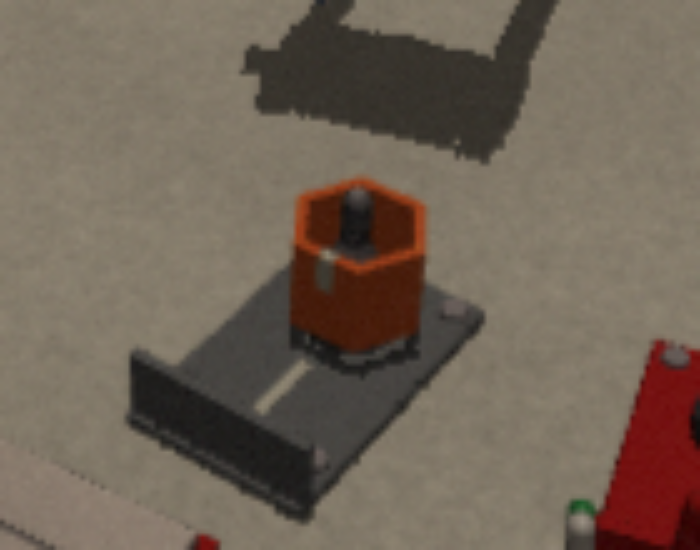

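View pics/t5.png

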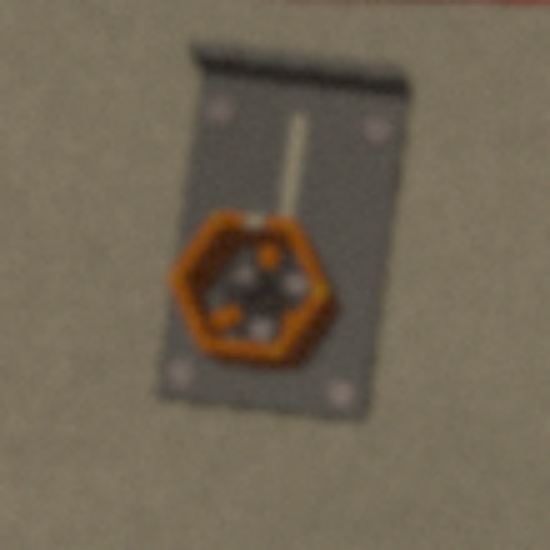

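The nut fits best at underside z = 20 mm with x at about -6.4° (stud -4.6°). Its mark at scene crop (325,270) faces the line, and the gripper is clear.

```bash
python3 -c "
from rig import r
print(r.sign_off())"
```

```text
the job is handed in; nothing more can be done
None
```

The orange nut is home on its stud, and I handed the job in at about 6.5 s of the 29 s allowed. I gripped it on two flats at 30 N, turned it 62° anticlockwise, let go, and backed the arm away.

**Last checks:**
- **Height:** of the underside heights I tried (15, 20, 25 and 30 mm), the fit to both cameras was clearly best at 20 mm, the seat height. It had started 10 mm higher.
- **Angle:** the nut's x came out at about -6.4°, against about -4.6° for the stud, so they agree within 2°. The white mark faces the foot's white line.
- **Contact:** the gripper was open and about 20 cm clear, and the force reading was close to zero.
- **Other things:** I never went near the grey nut or the red look-alike foot.

No check failed. After the release, the two fits nearest the seat height put the nut about 1–2 mm to one side of where it started, within its 2–4 mm of sideways play.

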